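Hang the gouge rack on its two hooks

ROBOT

A 6-joint arm with a two-finger parallel gripper is mounted at the origin on the work surface. World frame = base frame: x ahead of the robot, y to its left, z up, the work surface at z = 0. Lengths are in m, angles in rad, forces in N, time in s.
With the tool pointing down it reaches from about 0.3 to 0.875 m from the base axis. Payload 6.4 kg.
Tool frame: the origin (TCP) lies midway between the tips of the shut fingers; the grasp point (between the pads) lies 19 mm behind it; z points along the fingers, y is the line along which they close (so a half turn about z gives the same grasp; the last joint's range is limited). The gripper opens to 85 mm and grips with 20 to 120 N. Pads are 22 mm wide; open, the fingers measure 114 mm over their backs; the gripper's body (76 mm by 85 mm) begins 54 mm behind the grasp point. The pads swing forward as they close: fully open they stand 13 mm farther back than shut.
Start: joints at [-1.535, 0.181, 1.607, -0, 1.354, -0.206], TCP at [0.138, -0.558, 0.231] pointing down, gripper open.
Joint ranges: [-2.99, 2.99], [-0.89, 2.07], [0.3, 2.58], [-1.14, 4.28], [0, 2.63], [-3.12, 3.12]. Speed limits (rad/s): [2.57, 2.57, 3.01, 3.14, 3.14, 3.14].

INTERFACE

Orientations are given as a unit quaternion [w, x, y, z].
In Python, from bench import ctrl gives the robot as it stands. The module is installed in compiled form; this text tells all that it offers.
- The arm moves only by the tool move_arm, never from a script. Its argument "plan" is one flat list of numbers, 6 for each row, row after row: the shift along the world's x, y, z in units of 50 mm (1.0 is 50 mm), then the turn, a rotation vector about the world's x, y, z in rad. A call has 1 to 10 rows; each row is the pose to reach, as a shift and turn from the pose commanded when the call began; what a row does not reach only later rows make up. A row lasts 1/8 s, in which the tool goes at most 62.5 mm and 10.7 degrees, less where a joint would pass 70% of its speed; a pose out of reach is approached as far as the arm can. A call with a gripper value outside its range is refused whole. "grip" is the finger opening in mm, from 0 to 85.4, set as the call begins (left out, the last holds). The fingers move at their own pace and stop on an object; the grip force is fixed at half the most. Time passes only in rows, so rows that repeat a pose let the fingers close. It gives the time, the measured TCP pose, the force, the opening and the grip force at its end, in the units of the state.
- ctrl.get_obs(): the state, without advancing time (a new reading comes with each control period).
- ctrl.camera(name): name is "scene" or "top" or "wrist"; returns a dict with "pixels" (480x640x3 uint8, red, green, blue), "fx", "fy", "cx", "cy" (pixels), "origin" and "attitude" of the camera in the world. Camera axes: x right, y down, z forward; pixel columns grow to the right and rows downward; lengths in m; the calibration is good to about 2 mm. A picture is of the moment at which its call begins. There is no depth.
- ctrl.hand_in(): hands the job in; it is judged then, once.
The state is a dict: "time_s": time; "q": joint angles; "dq": joint speeds; "joint_efforts": joint torques, N m; "eef_pos": TCP position; "eef_rot": TCP orientation; "wrist_force": force on the tool from outside, world axes, zero at the start; "torque": the same for the moment, N m; "opening": opening from 0.0 (shut) to 1.0 (fully open); "grasp_force": force on a finger pad.
Only numpy, scipy, OpenCV 4.12 (cv2) and the standard library are available. Lean on these libraries where they do the work, as an engineer would, in place of code of your own. Each camera call takes 0.05 s, during which the arm holds its last target. There are 200 camera calls.

TASK

Pick up the white gouge rack by its carrying grip and hang it on the stand, with both of its brass eyes right down over the two upturned hooks. The hooks are clamped by hand and are seldom level, so before letting go feel that both of them really carry the rack: rock it to their slope and press lightly on both for a moment, never hard on either. Then let go, and leave the other things on the bench alone.

Things in the scene. Friction and masses are not known exactly. Their poses are not given: they have to be found in the camera images.
- rack: White plywood rack for turning gouges, about 0.5 kg, 300 mm wide (y), standing upright on the bench. Origin: on its underside below the middle of the back board; x to the back, y left, z up. Back board 15 mm thick (x -7.5 to 7.5 mm), 110 mm high; bottom shelf and notched comb (top at 82 mm) reach forward to x = -83 mm. It hangs with its axes along the stand's.
- rack_handle (a point): Centre of the carrying grip that rises from the middle of the back board's top: 100 mm wide (y), 15 mm thick (x), from 110 to 155 mm above the rack's underside; this point is at 132.5 mm, right above the rack's origin, same axes. Take it from above, one finger in front and one behind.
- eye_left (a point): Centre of the rack's left brass screw eye, a level ring behind the board: 18 mm inside, 27 mm outside, wire 4.5 mm thick. In the rack's frame x 27.5, y +110, z 85 mm: 47.5 mm below the grip's centre. It goes down over the left hook.
- eye_right (a point): The same for the right eye, at x 27.5, y -110, z 85 mm in the rack's frame. It goes down over the right hook.
- stand: Fixed stand, 330 mm wide (y), 179 mm high: dark steel uprights, wooden hook rail (front face x = 0, top at 175 mm) and a batten with black rubber face (x = -44 mm, 87 to 113 mm up), 1.8 mm behind the back board of a rack with eyes centred on the hooks. Origin: on the bench under the rail's front face; x to the back (hooks stand out to -x), y left, z up.
- hook_left: Slotted plate on the rail with the left hook clamped in it; axes as the stand's. Origin: on the prong's axis, where a seated eye's centre rests if the hook is at mid-slot (171 mm up, 26 mm in front of the rail, y +110 mm in the stand's frame). The hook is really clamped up to 12 mm higher or lower, each on its own, and this pose does not show it: feel for it.
- hook_right: The same for the right hook, at y -110 mm in the stand's frame, 220 mm from the left. Each hook is a rigid brass L of 7 mm wire: a level arm (hookarm_left_c0, hookarm_right_c0) out from the plate, where the eye rests, then a prong straight up, tip 22 mm above a seated eye's centre. Small clamps hold it: over 12 N on one hook is too much. The rack's weight puts about 2.5 N on each.
- lean_line (a point): Middle of the batten's rubber face on the stand, 100 mm above the bench, axes as the stand's. Once released the rack leans back on this by up to about 6 degrees and its eyes settle up to 5.5 mm towards -x on the prongs; that is right.
- figure: Turned wooden figure with a hat, 110 mm high, 52 mm wide, beyond the work; origin at its underside. Leave it alone.
- pencup: Terracotta cup with marker pens, 134 mm high over the pens, 68 mm wide, beyond the work; origin at its underside. Leave it alone.
- gouge: Woodturning gouge lying on the bench between rack and stand, 320 mm long (x, handle to -x), 30 mm high; origin at the steel end of its wooden handle. Leave it alone.

How it is judged:
By the outcome, as a careful person would: the job done as asked, in the order asked, and still so for the second after the job is handed in, with the robot touching nothing.
It also fails if it takes over 69 s, if anything falls off the work surface, if the arm or the gripper's body presses on something with over 40 N, if the wrist force passes 120 N, or if a joint passes its speed limit or range.

## Working session

There is one attempt and no reset: what is moved stays moved. The work goes in short steps, Python scripts to look and compute and a tool call to move; the robot and the scene stay as the last step left them, time stands still between calls to the robot, and variables do not carry over. Pictures are saved under pics/ and viewed, at most 10 in all, crops included, and the job is handed in when it is done.

Besides the shell and the picture viewer there is one more tool, called in YAML: its name, and indented under it one key for each argument. move_arm: Moves the arm, as the interface text tells. Its arguments: {"type":"object","properties":{"plan":{"type":"array"},"grip":{"type":"number"}},"required":["plan"]}

```bash
mkdir -p pics
cat > h.py <<'E'
from bench import ctrl
import cv2, numpy as np
from scipy.spatial.transform import Rotation as R
def att(c):
    a=np.array(c["attitude"],float)
    return a if a.shape==(3,3) else R.from_quat(a,scalar_first=True).as_matrix()
def shot(n,f):
    c=ctrl.camera(n); cv2.imwrite(f"pics/{f}.png",c["pixels"][:,:,::-1]); np.save(f"pics/{f}.npy",{k:c[k] for k in c if k!="pixels"},allow_pickle=True); return c
def load(f): return np.load(f"pics/{f}.npy",allow_pickle=True).item()
def onz(c,u,v,z):
    d=att(c)@np.array([(u-c["cx"])/c["fx"],(v-c["cy"])/c["fy"],1]); o=np.array(c["origin"]); return o+d*(z-o[2])/d[2]
def proj(c,p):
    q=att(c).T@(np.array(p)-c["origin"]); return np.array([c["fx"]*q[0]/q[2]+c["cx"],c["fy"]*q[1]/q[2]+c["cy"]])
E
python3 - <<'E'
from h import *
for n in("scene","top"):
    c=shot(n,n+"0"); print(n,c["origin"],c["attitude"],c["fx"])
o=ctrl.get_obs(); print({k:np.round(v,3) for k,v in o.items()})
E
```

```text
scene [1.03114898 0.56411618 1.13766232] [-0.09354226  0.29906422  0.90571336 -0.2854711 ] 625.1723444918541
top [0.34099735 0.00608505 1.20943881] [ 0.07342002 -0.6926594   0.71325564 -0.07809512] 473.1708373668117
{'time_s': np.float64(0.1), 'q': array([-1.535,  0.181,  1.608,  0.   ,  1.354, -0.206]), 'dq': array([-0.001, -0.001, -0.003, -0.001, -0.   , -0.   ]), 'joint_efforts': array([ 0.0000e+00, -4.4588e+01, -3.5224e+01, -0.0000e+00,  4.0000e-03,
       -0.0000e+00]), 'eef_pos': array([ 0.138, -0.558,  0.23 ]), 'eef_rot': array([-0.001,  0.993,  0.121,  0.   ]), 'wrist_force': array([-0.712,  0.172,  0.166]), 'torque': array([0.003, 0.031, 0.002]), 'grasp_force': np.float64(0.0), 'opening': np.float64(1.003)}
```

View pics/top0.png

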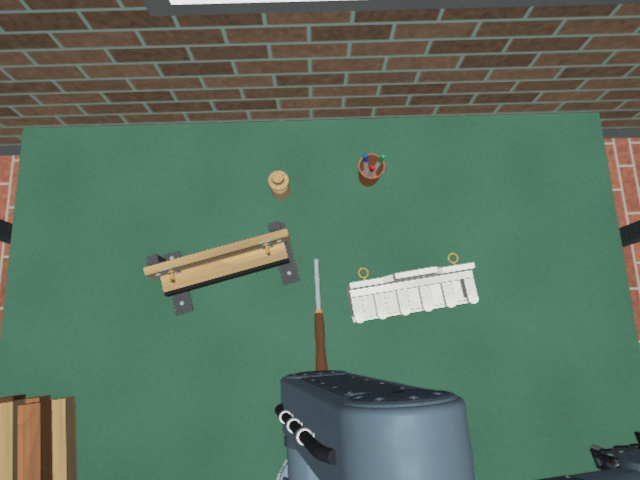

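View pics/scene0.png

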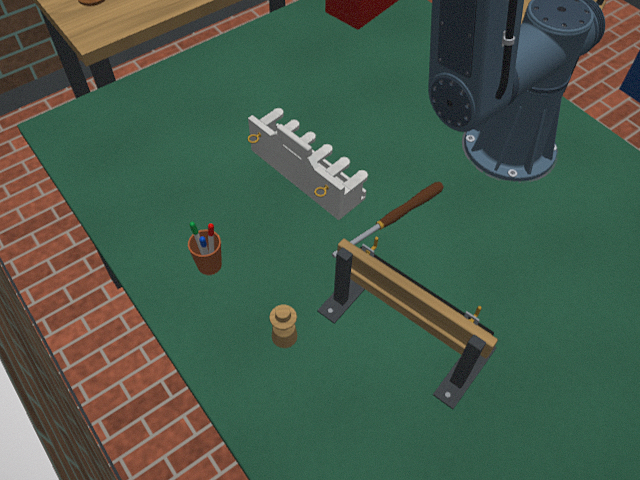

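The top view shows the rack's eyes at about (363,273) and (453,258), and the stand's prongs at about (172,277) and (267,248). The gouge lies between them. I'll enlarge both areas.

Run:
```python
from h import *
t=cv2.imread("pics/top0.png")
a=cv2.resize(t[220:320,140:300],(800,500)[:2],interpolation=cv2.INTER_CUBIC)
cv2.imwrite("pics/ca.png",a)
b=cv2.resize(t[240:340,340:500],(800,500),interpolation=cv2.INTER_CUBIC)
cv2.imwrite("pics/cb.png",b)
c=np.vstack([cv2.resize(a,(800,500))[100:400],b[50:350]]);cv2.imwrite("pics/cab.png",c)
```

```text
(no output)
```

View pics/cab.png

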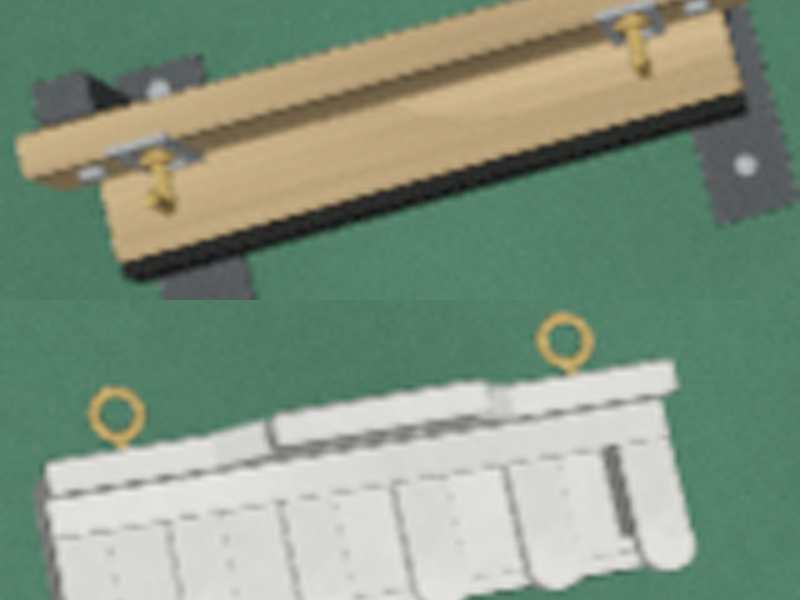

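Run:
```python
from h import *
t=load("top0")
r=lambda X,Y:(340+X/5,240+(Y-250)/5)
s=lambda X,Y:(140+X/5,220+(Y+100)/5)
def rep(n,L,Rr,back):
    d=(L-Rr)[:2]; y=np.arctan2(-d[0],d[1]); ex=np.array([np.cos(y),np.sin(y)])
    m=(L+Rr)[:2]/2; print(n,L,Rr,"dist",np.hypot(*d),"yaw",np.degrees(y),"ref",m-back*ex)
rep("rack",onz(t,*r(117,415),.085),onz(t,*r(566,341),.085),.0275)
rep("hooktip",onz(t,*s(152,200),.193),onz(t,*s(640,70),.193),.0)
rep("hookbase",onz(t,*s(165,208),.171),onz(t,*s(643,73),.171),.0)
rep("rubber top edge",onz(t,*s(127,268),.113),onz(t,*s(745,97),.113),.0)
print("grip",onz(t,*r(272,418),.155),onz(t,*r(487,383),.155))
```

```text
rack [ 0.50250946 -0.11139138  0.085     ] [ 0.53218039 -0.33001814  0.085     ] dist 0.22063096813447403 yaw 7.728676676195155 ref [ 0.49009473 -0.22440302]
hooktip [0.48393187 0.31686869 0.193     ] [0.53486945 0.10612909 0.193     ] dist 0.21680825252072158 yaw 13.58826280652667 ref [0.50940066 0.21149889]
hookbase [0.48331234 0.31774906 0.171     ] [0.53766534 0.10696686 0.171     ] dist 0.21767725079659028 yaw 14.459487499044545 ref [0.51048884 0.21235796]
rubber top edge [0.46386627 0.35171206 0.113     ] [0.53578524 0.06477547 0.113     ] dist 0.29581235304562326 yaw 14.07097130241564 ref [0.49982575 0.20824376]
grip [ 0.48906419 -0.17367827  0.155     ] [ 0.5021256 -0.2716957  0.155    ]
```

move_arm:
  plan: [0.5, 0.4, 0.4, 0, 0, 0.14, 1.2, 1.1, 0.8, 0, 0, 0.29, 1.9, 1.8, 1.2, 0, 0, 0.44, 2.6, 2.5, 1.4, 0, 0, 0.58, 3.4, 3.2, 1.4, 0, 0, 0.73, 4.2, 4.0, 1.4, 0, 0, 0.88, 5.0, 4.7, 1.4, 0, 0, 1.03, 5.8, 5.5, 1.4, 0, 0, 1.18, 6.5, 6.2, 1.4, 0, 0, 1.33, 7.0, 6.68, 1.4, 0, 0, 1.463]

```text
time_s: 1.35
eef_pos: [0.4888, -0.2222, 0.3009]
eef_rot: [-0.0, 0.656, 0.755, 0.0]
wrist_force: [-0.8, -1.0, -0.6]
opening: 1.0
grasp_force: 0.0
```

Run:
```python
from h import *
o=ctrl.get_obs(); print(o["time_s"],o["eef_pos"],o["eef_rot"],o["wrist_force"],np.round(o["q"],2))
c=shot("wrist","w1"); print(c["origin"],c["attitude"],c["fx"])
```

```text
1.35 [ 0.48876053 -0.22224538  0.30087967] [-3.79745098e-04  6.55851531e-01  7.54889805e-01  8.68188040e-05] [-0.7726     -0.98700372 -0.62768106] [-0.65  0.04  1.62  0.    1.48 -0.79]
[ 0.47783152 -0.14984869  0.44158988] [0.14698808 0.98662295 0.06975002 0.01022687] 332.54612421661017
```

View pics/w1.png

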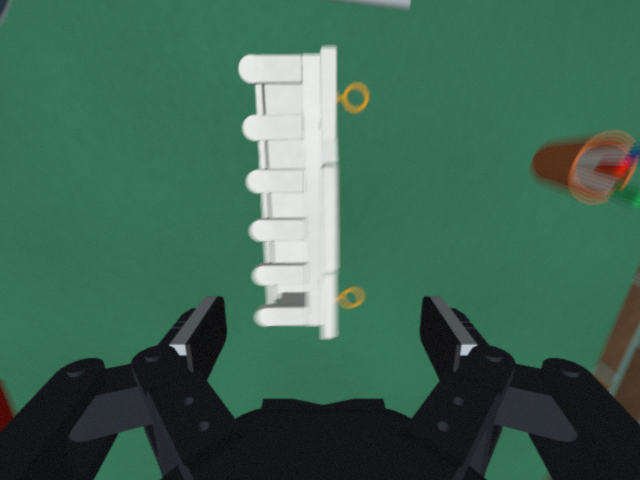

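Run:
```python
from h import *
o=ctrl.get_obs(); print(o["eef_pos"],o["eef_rot"])
t=load("w1")
L,Rr=onz(t,356,97,.085),onz(t,351,297,.085)
d=(L-Rr)[:2]; y=np.arctan2(-d[0],d[1]); ex=np.array([np.cos(y),np.sin(y)])
print(L,Rr,np.hypot(*d),np.degrees(y),(L+Rr)[:2]/2-.0275*ex)
for p in((323,165),(338,165),(322,272),(338,272)):print(onz(t,*p,.155))
```

```text
[ 0.49070098 -0.21989585  0.30086084] [-3.29247870e-04  6.53218141e-01  7.57168513e-01  1.33949068e-03]
[ 0.50498248 -0.10763301  0.085     ] [ 0.53627291 -0.32467166  0.085     ] 0.21928261561983234 8.203795902359388 [ 0.49340911 -0.22007643]
[ 0.48107398 -0.17222273  0.155     ]
[ 0.49361089 -0.17044151  0.155     ]
[ 0.49387267 -0.26881834  0.155     ]
[ 0.50859794 -0.26672453  0.155     ]
```

move_arm:
  plan: [0, 0, -0.7, 0, 0, 0, 0, 0, -1.5, 0, 0, 0, 0, 0, -2.2, 0, 0, 0, 0, 0, -2.4, 0, 0, 0, 0, 0, -2.4, 0, 0, 0, 0, 0, -2.4, 0, 0, 0]

```text
time_s: 2.15
eef_pos: [0.4886, -0.225, 0.183]
eef_rot: [0.001, 0.658, 0.753, 0.0]
wrist_force: [0.9, 0.4, 0.7]
opening: 1.002
grasp_force: 0.0
```

Run:
```python
from h import *
c=shot("wrist","w2")
o=ctrl.get_obs(); print(o["eef_pos"],o["eef_rot"],o["wrist_force"])
im=cv2.imread("pics/w2.png"); cv2.imwrite("pics/w2c.png",im)
```

```text
[ 0.48860664 -0.22504459  0.18308652] [1.51917977e-03 6.58241960e-01 7.52804892e-01 9.87487677e-05] [ 1.22354963 -0.2750947   0.98970717]
```

View pics/w2.png

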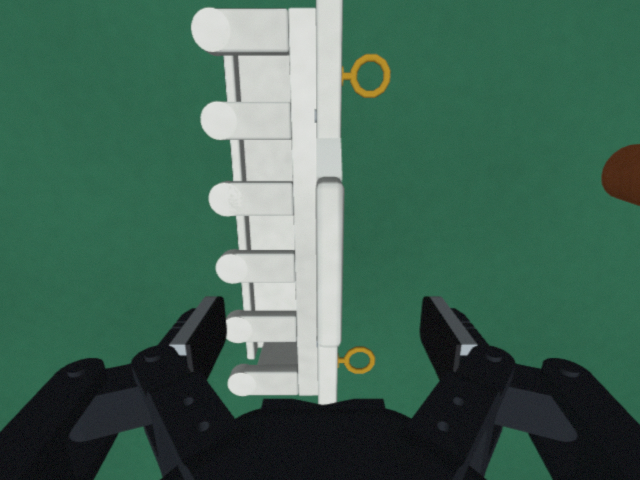

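The grip top spans about (317–343, 180) to (317–341, 345), with the eyes at (371,76) and (359,360).

Run:
```python
from h import *
t=load("w2")
L,Rr=onz(t,371,76,.085),onz(t,359,360,.085)
d=(L-Rr)[:2]; y=np.arctan2(-d[0],d[1]); ex=np.array([np.cos(y),np.sin(y)])
print(L,Rr,np.hypot(*d),np.degrees(y),(L+Rr)[:2]/2-.0275*ex)
for p in((317,180),(343,180),(317,345),(341,345)):print(onz(t,*p,.155))
```

```text
[ 0.50432847 -0.11083503  0.085     ] [ 0.53284019 -0.32747281  0.085     ] 0.21850594235789986 7.497610625667124 [ 0.49131945 -0.22274225]
[ 0.47799785 -0.17353108  0.155     ]
[ 0.49096042 -0.17177751  0.155     ]
[ 0.49044654 -0.26906727  0.155     ]
[ 0.50443997 -0.26719052  0.155     ]
```

move_arm:
  plan: [0.06, 0.06, 0, 0, 0, 0, 0.06, 0.06, -0.5, 0, 0, 0, 0.06, 0.06, -1.0, 0, 0, 0, 0.06, 0.06, -1.34, 0, 0, 0, 0.06, 0.06, -1.34, 0, 0, 0, 0.06, 0.06, -1.34, 0, 0, 0, 0.06, 0.06, -1.34, 0, 0, 0]

```text
time_s: 3.08
eef_pos: [0.4914, -0.2218, 0.1154]
eef_rot: [0.001, 0.658, 0.753, 0.0]
wrist_force: [0.1, 0.3, -0.5]
opening: 1.0
grasp_force: 0.0
```

move_arm:
  plan: [0, 0, 0, 0, 0, 0, 0, 0, 0, 0, 0, 0, 0, 0, 0, 0, 0, 0, 0, 0, 0, 0, 0, 0, 0, 0, 0, 0, 0, 0, 0, 0, 0, 0, 0, 0, 0, 0, 0, 0, 0, 0, 0, 0, 0, 0, 0, 0]
  grip: 5

```text
time_s: 4.08
eef_pos: [0.4909, -0.2213, 0.1143]
eef_rot: [0.0, 0.658, 0.753, 0.0]
wrist_force: [2.4, 0.6, -1.8]
opening: 0.169
grasp_force: 61.3
```

move_arm:
  plan: [0, 0, 0.2, 0, 0, 0, 0, 0, 0.6, 0, 0, 0, 0, 0, 1.2, 0, 0, 0, 0, 0, 1.8, 0, 0, 0, 0, 0, 2.4, 0, 0, 0, 0, 0, 3.0, 0, 0, 0, 0, 0, 3.2, 0, 0, 0, 0, 0, 3.2, 0, 0, 0, 0, 0, 3.2, 0, 0, 0, 0, 0, 3.2, 0, 0, 0]

```text
time_s: 5.32
eef_pos: [0.49, -0.2208, 0.2727]
eef_rot: [-0.001, 0.658, 0.753, -0.0]
wrist_force: [-0.6, -0.2, -6.9]
opening: 0.165
grasp_force: 60.6
```

Run:
```python
from h import *
o=ctrl.get_obs(); print(o["time_s"],o["eef_pos"],o["eef_rot"],o["wrist_force"],o["torque"],np.round(o["q"],2))
s=cv2.imread("pics/scene0.png")
f=lambda x,y:cv2.resize(s[y:y+60,x:x+80],(800,600),interpolation=cv2.INTER_CUBIC)[:,:]
A=f(340,220)[:, :400] if 0 else cv2.resize(s[220:280,345:395],(400,480),interpolation=cv2.INTER_CUBIC)
B=cv2.resize(s[290:350,455:505],(400,480),interpolation=cv2.INTER_CUBIC)
cv2.imwrite("pics/sc.png",np.hstack([A,B]))
```

```text
5.325 [ 0.49004979 -0.22084042  0.27271905] [-1.40904361e-03  6.58179165e-01  7.52860002e-01 -1.36782197e-04] [-0.59114555 -0.18434346 -6.92108073] [ 0.00597932 -0.17370301 -0.02998269] [-0.64  0.07  1.65 -0.    1.43 -0.78]
```

View pics/sc.png

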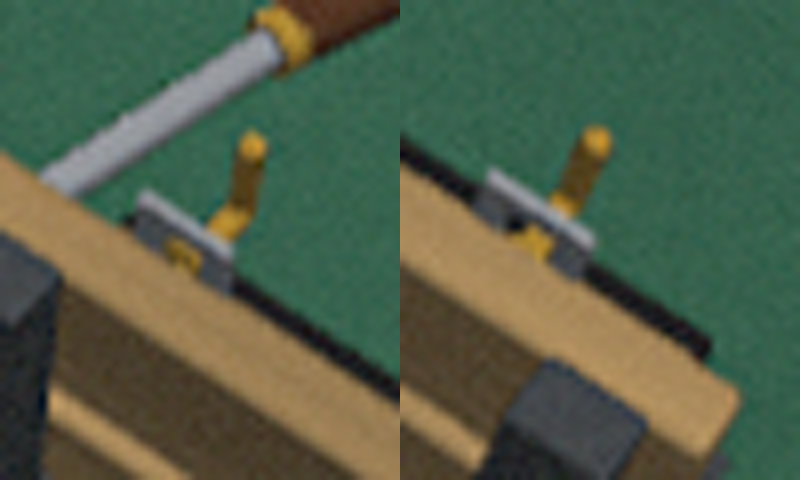

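Run:
```python
from h import *
t,s=load("top0"),load("scene0")
def P(c):
    K=np.array([[c["fx"],0,c["cx"]],[0,c["fy"],c["cy"]],[0,0,1]]);A=att(c).T
    return K@np.c_[A,-A@np.array(c["origin"])]
T=lambda X,Y:(140+X/5,220+(Y+100)/5)
out=[]
for tp,sp in((T(152,201),(479.5,307.25)),(T(640,70),(376.5,237.75))):
    X=cv2.triangulatePoints(P(t),P(s),np.array(tp),np.array(sp)).ravel();X=X[:3]/X[3];out.append(X)
    print(X,"reproj err",proj(t,X)-tp,proj(s,X)-sp)
L,Rr=out;d=L-Rr;print(np.hypot(*d[:2]),np.degrees(np.arctan2(-d[0],d[1])),(L+Rr)/2)
for z in(.18,.19,.2):print(z,onz(s,479.5,307.25,z),onz(s,376.5,237.75,z),onz(t,*T(152,201),z),onz(t,*T(640,70),z))
# rail top front-edge check, rail top back corner in scene
yaw=np.radians(14);c=(L+Rr)[:2]/2; ex=np.array([np.cos(yaw),np.sin(yaw)]);ey=np.array([-ex[1],ex[0]])
for x,y,z in((-.044,.148,.113),(-.044,-.148,.113),(0,.165,.175),(0,-.165,.175)):
    w=np.r_[c+(x+.026)*ex+y*ey,z];u=proj(t,w);print((x,y),((u[0]-140)*5,(u[1]-220)*5-100),proj(s,w))
```

```text
[0.48567951 0.32017117 0.18039991] reproj err [ 0.2521752  -0.19628723] [0.22976302 0.0299811 ]
[0.53733285 0.10516917 0.18697887] reproj err [ 0.70262535 -0.608249  ] [0.61420233 0.14215593]
0.22111971307499997 13.509051235531512 [0.51150618 0.21267017 0.18368939]
0.18 [0.48572888 0.31979048 0.18      ] [0.53442007 0.10086863 0.18      ] [0.48532027 0.32082741 0.18      ] [0.53734903 0.10740863 0.18      ]
0.19 [0.49142421 0.32234175 0.19      ] [0.53960696 0.1057059  0.19      ] [0.48391831 0.31777    0.19      ] [0.53544166 0.10642437 0.19      ]
0.2 [0.49711954 0.32489302 0.2       ] [0.54479385 0.11054318 0.2       ] [0.48251635 0.31471258 0.2       ] [0.5335343  0.10544011 0.2       ]
(-0.044, 0.148) (np.float64(126.07454622551387), np.float64(280.20872032662623)) [494.88709024 329.64115479]
(-0.044, -0.148) (np.float64(745.3456127329891), np.float64(109.45984551862608)) [363.61477287 243.93849399]
(0, 0.165) (np.float64(23.60784585733782), np.float64(180.3280844649737)) [499.45288809 337.03954342]
(0, -0.165) (np.float64(748.8698553065828), np.float64(-17.21600235421036)) [344.66897307 235.53460685]
```

move_arm:
  plan: [0, 0.1, 0.2, 0, 0, 0.01, 0, 0.4, 0.4, 0, 0, 0.03, 0, 0.9, 0.44, 0, 0, 0.05, 0, 1.6, 0.44, 0, 0, 0.07, 0, 2.3, 0.44, 0, 0, 0.09, 0, 3.0, 0.44, 0, 0, 0.107, 0, 3.7, 0.44, 0, 0, 0.107, 0, 4.4, 0.44, 0, 0, 0.107, 0, 5.1, 0.44, 0, 0, 0.107, 0, 5.7, 0.44, 0, 0, 0.107]

```text
time_s: 6.58
eef_pos: [0.4904, 0.066, 0.2975]
eef_rot: [0.001, 0.616, 0.788, 0.001]
wrist_force: [1.0, -0.1, -7.0]
opening: 0.165
grasp_force: 60.6
```

move_arm:
  plan: [-0.05, 0.7, 0, 0, 0, 0, -0.1, 1.4, 0, 0, 0, 0, -0.15, 2.0, 0, 0, 0, 0, -0.15, 2.5, 0, 0, 0, 0, -0.15, 2.75, 0, 0, 0, 0, -0.15, 2.84, 0, 0, 0, 0, -0.15, 2.84, 0, 0, 0, 0, -0.15, 2.84, 0, 0, 0, 0, -0.15, 2.84, 0, 0, 0, 0, -0.15, 2.84, 0, 0, 0, 0]

```text
time_s: 7.82
eef_pos: [0.4833, 0.2053, 0.2963]
eef_rot: [-0.0, 0.617, 0.787, -0.0]
wrist_force: [0.2, 0.5, -6.4]
opening: 0.169
grasp_force: 60.5
```

Run:
```python
from h import *
c=shot("top","top1");c=shot("scene","sc1");c=shot("wrist","w3")
o=ctrl.get_obs(); print(o["time_s"],o["eef_pos"],o["eef_rot"],o["wrist_force"],o["torque"],np.round(o["q"],2))
t=cv2.imread("pics/top1.png");s=cv2.imread("pics/sc1.png")
A=cv2.resize(t[205:305,140:300],(800,500),interpolation=cv2.INTER_CUBIC)
cv2.imwrite("pics/t1c.png",A)
cv2.imwrite("pics/s1c.png",cv2.resize(s[190:340,320:520],(800,600),interpolation=cv2.INTER_CUBIC))
```

```text
7.975 [0.48325284 0.2055403  0.29629896] [ 1.64953610e-05  6.17110241e-01  7.86876706e-01 -2.31451072e-06] [-0.32246644 -0.13259953 -7.45601691] [ 0.05572857 -0.12925556  0.01691479] [ 0.18  0.02  1.65 -0.    1.47 -0.06]
```

View pics/s1c.png

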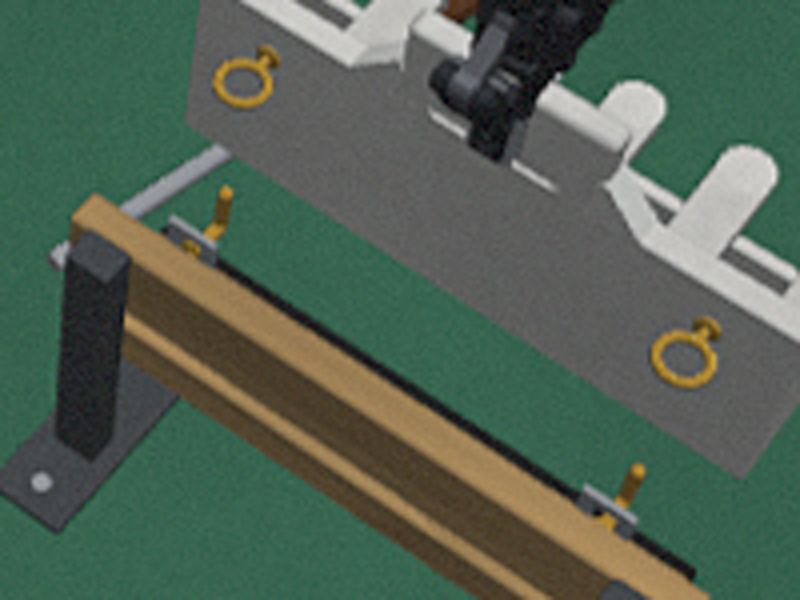

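View pics/t1c.png

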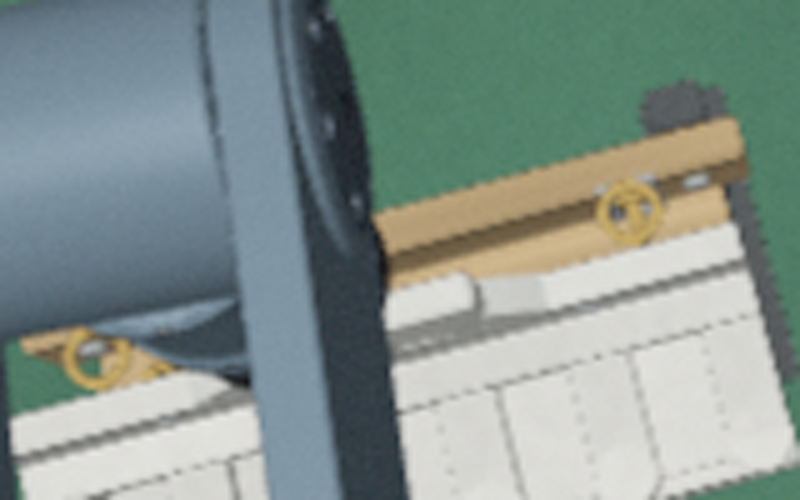

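The top crop puts the eyes at full-frame (265.8,247.4) and (159.4,277). In the scene view they are at (381.3,210.5) and (491.3,279.3).

Run:
```python
from h import *
t,s=load("top1"),load("sc1")
def P(c):
    K=np.array([[c["fx"],0,c["cx"]],[0,c["fy"],c["cy"]],[0,0,1]]);A=att(c).T
    return K@np.c_[A,-A@np.array(c["origin"])]
def tri(a,b):
    X=cv2.triangulatePoints(P(t),P(s),np.array(a,float),np.array(b,float)).ravel();X=X[:3]/X[3];print(X,proj(t,X)-a,proj(s,X)-b);return X
yaw=2*np.arctan2(.786877,.61711)-np.pi/2;ex=np.array([np.cos(yaw),np.sin(yaw)]);ey=np.array([-ex[1],ex[0]])
print("tool yaw",np.degrees(yaw))
tcp=np.array([.48325,.2055,.2963])
T=lambda X,Y:(140+X/5,220+(Y+100)/5)
E=[tri((159.4,277),(491.25,279.25)),tri((265.8,247.4),(381.25,210.5))]
H=[tri(T(152,201),(479.6,307.1)),tri(T(640,70),(376.6,237.6))]
for i,g in((0,1),(1,-1)):
    m=np.r_[tcp[:2]+.0275*ex+g*.11*ey,tcp[2]-.1143+.085]
    print("model eye",m,"seen-model",E[i]-m)
    d=H[i]-E[i];print("hook-eye local x,y,z",d[:2]@ex,d[:2]@ey,d[2])
for V in(E,H):
    d=V[0]-V[1];print(np.degrees(np.arctan2(-d[0],d[1])),np.hypot(*d[:2]),(V[0]+V[1])/2)
```

```text
tool yaw 13.789213144546949
[0.48112034 0.31651157 0.26465056] [ 0.37048769 -0.28664784] [0.33026014 0.0405061 ]
[0.53487085 0.10304576 0.26628738] [ 0.11782891 -0.10139688] [0.10042177 0.02379506]
[0.48557511 0.32012494 0.18077077] [ 0.22054135 -0.17158351] [0.20086829 0.02623214]
[0.53720566 0.10518528 0.18739129] [ 0.67724616 -0.58605664] [0.5918248  0.13704131]
model eye [0.48373886 0.31888435 0.267     ] seen-model [-0.00261852 -0.00237278 -0.00234944]
hook-eye local x,y,z 0.0051876252445365815 0.0024474256559763254 -0.0838797890236524
model eye [0.536176   0.10522493 0.267     ] seen-model [-0.00130515 -0.00217917 -0.00071262]
hook-eye local x,y,z 0.002777481660941737 0.0015213528230391608 -0.078896089470014
14.133222444785341 0.2201289864987772 [0.50799559 0.20977867 0.26546897]
13.507085663363513 0.22105377147441793 [0.51139038 0.21265511 0.18408103]
```

move_arm:
  plan: [0.03, 0.05, 0, 0, 0, 0, 0.03, 0.05, -0.2, 0, 0, 0, 0.03, 0.05, -0.5, 0, 0, 0, 0.03, 0.05, -0.8, 0, 0, 0, 0.03, 0.05, -1.1, 0, 0, 0, 0.03, 0.05, -1.3, 0, 0, 0, 0.03, 0.05, -1.4, 0, 0, 0, 0.03, 0.05, -1.4, 0, 0, 0, 0.03, 0.05, -1.4, 0, 0, 0]

```text
time_s: 9.1
eef_pos: [0.4851, 0.2083, 0.227]
eef_rot: [0.0, 0.617, 0.787, 0.0]
wrist_force: [-0.7, -1.3, -6.7]
opening: 0.17
grasp_force: 60.6
```

Run:
```python
from h import *
c=shot("top","top2");c=shot("scene","sc2")
F=[]
for i in range(8): c=ctrl.camera("wrist"); o=ctrl.get_obs(); F.append(np.r_[o["wrist_force"],o["torque"]])
print(o["time_s"],o["eef_pos"],o["eef_rot"],np.round(np.mean(F,0),2),np.round(np.std(F,0),2))
s=cv2.imread("pics/sc2.png");t=cv2.imread("pics/top2.png")
A=cv2.resize(s[205:275,345:415],(400,400),interpolation=cv2.INTER_CUBIC)
B=cv2.resize(s[270:340,445:515],(400,400),interpolation=cv2.INTER_CUBIC)
C=cv2.resize(t[245:285,145:225],(400,200),interpolation=cv2.INTER_CUBIC)
D=cv2.resize(t[225:265,225:305],(400,200),interpolation=cv2.INTER_CUBIC)
cv2.imwrite("pics/s2c.png",np.vstack([np.hstack([B,A]),np.hstack([C,D])]))
```

```text
9.6 [0.48470562 0.20821716 0.22634587] [2.17537099e-05 6.16996979e-01 7.86965518e-01 2.36604839e-05] [ 0.35 -0.08 -7.02  0.03 -0.16 -0.01] [0.6  0.45 0.36 0.04 0.02 0.03]
```

View pics/s2c.png

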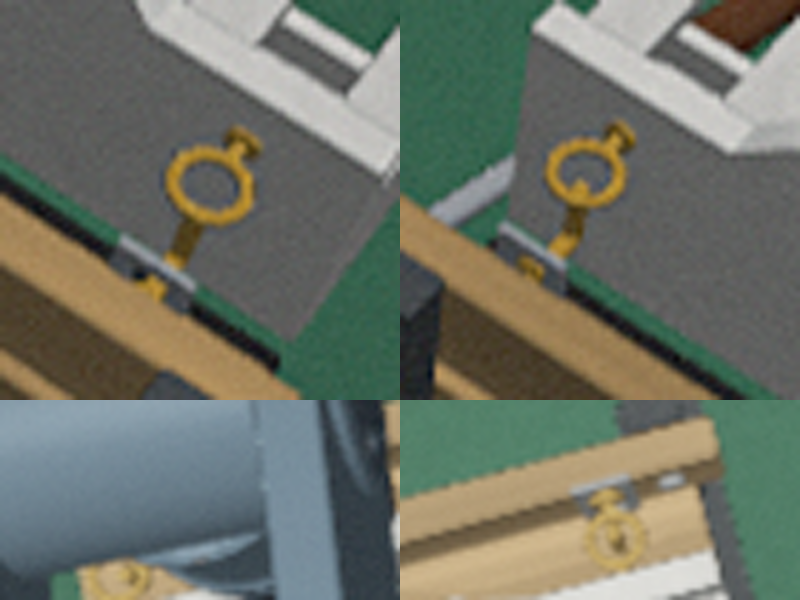

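Both prongs show inside their rings from above, and the left hook is the lower one. I'm going down slowly and watching the force.

move_arm:
  plan: [0, 0, -0.08, 0, 0, 0, 0, 0, -0.16, 0, 0, 0, 0, 0, -0.24, 0, 0, 0, 0, 0, -0.3, 0, 0, 0, 0, 0, -0.3, 0, 0, 0, 0, 0, -0.3, 0, 0, 0]

```text
time_s: 10.35
eef_pos: [0.4848, 0.2082, 0.2114]
eef_rot: [0.0, 0.617, 0.787, 0.0]
wrist_force: [-0.5, 0.3, -7.3]
opening: 0.166
grasp_force: 60.6
```

move_arm:
  plan: [0, 0, -0.06, 0, 0, 0, 0, 0, -0.12, 0, 0, 0, 0, 0, -0.16, 0, 0, 0, 0, 0, -0.16, 0, 0, 0, 0, 0, -0.16, 0, 0, 0]

```text
time_s: 10.98
eef_pos: [0.4847, 0.2082, 0.2033]
eef_rot: [0.0, 0.617, 0.787, 0.0]
wrist_force: [0.4, -0.6, -7.2]
opening: 0.167
grasp_force: 60.5
```

```bash
cat > f.py <<'E'
from h import *
F=[]
for i in range(4): c=ctrl.camera("wrist"); o=ctrl.get_obs(); F.append(np.r_[o["wrist_force"],o["torque"]])
f=np.mean(F,0); y=np.radians(13.8);r=R.from_euler("z",-y)
print(round(o["time_s"],2),np.round(o["eef_pos"],4),"local F",np.round(r.apply(f[:3]),2),"M",np.round(r.apply(f[3:]),3),"grip",round(o["grasp_force"],1))
rr=(r*R.from_quat(o["eef_rot"],scalar_first=True)).as_matrix(); print("tool z in local",np.round(rr[:,2],4))
E
python3 f.py
```

```text
11.18 [0.4848 0.2082 0.2034] local F [-0.25 -0.33 -6.9 ] M [-0.004 -0.139 -0.007] grip 60.5
tool z in local [ 2.e-04 -0.e+00 -1.e+00]
```

move_arm:
  plan: [0, 0, -0.02, 0, 0, 0, 0, 0, -0.04, 0, 0, 0, 0, 0, -0.06, 0, 0, 0, 0, 0, -0.06, 0, 0, 0, 0, 0, -0.06, 0, 0, 0]

```text
time_s: 11.8
eef_pos: [0.4849, 0.2084, 0.2007]
eef_rot: [0.0, 0.617, 0.787, 0.0]
wrist_force: [-2.4, 1.1, -2.9]
opening: 0.162
grasp_force: 61.2
```

move_arm:
  plan: [0, 0, -0.02, 0, 0, 0, 0, 0, -0.02, 0, 0, 0, 0, 0, -0.02, 0, 0, 0]

```text
time_s: 12.18
eef_pos: [0.485, 0.2083, 0.1997]
eef_rot: [0.0, 0.617, 0.787, 0.0]
wrist_force: [-1.4, 1.4, -0.2]
opening: 0.167
grasp_force: 61.5
```

move_arm:
  plan: [0, 0, -0.02, 0, 0, 0, 0, 0, -0.02, 0, 0, 0, 0, 0, -0.02, 0, 0, 0]

```text
time_s: 12.55
eef_pos: [0.4848, 0.2084, 0.1983]
eef_rot: [0.0, 0.617, 0.787, 0.0]
wrist_force: [-0.9, 3.9, -0.1]
opening: 0.168
grasp_force: 61.4
```

```bash
python3 f.py
```

```text
12.75 [0.4848 0.2084 0.1983] local F [-0.26  4.02  0.13] M [ 0.132 -0.345  0.164] grip 61.4
tool z in local [ 3.e-04  3.e-04 -1.e+00]
```

Right hook has been touched at about TCP z 0.201, with about 7 N total. Now I'll rock the left side down and feel for the second hook.

move_arm:
  plan: [0, 0, -0.005, -0.005, -0.0012, 0, 0, 0, -0.01, -0.0097, -0.0024, 0, 0, 0, -0.01, -0.0097, -0.0024, 0]

```text
time_s: 13.12
eef_pos: [0.4847, 0.208, 0.1975]
eef_rot: [0.004, 0.617, 0.787, -0.003]
wrist_force: [-0.1, 1.3, -2.7]
opening: 0.165
grasp_force: 61.1
```

```bash
python3 f.py
```

```text
13.32 [0.4847 0.208  0.1976] local F [ 0.95  1.28 -3.38] M [ 0.001 -0.522  0.205] grip 61.0
tool z in local [-2.000e-04 -1.020e-02 -9.999e-01]
```

move_arm:
  plan: [0, 0, -0.005, -0.005, -0.0012, 0, 0, 0, -0.01, -0.0097, -0.0024, 0, 0, 0, -0.01, -0.0097, -0.0024, 0]

```text
time_s: 13.7
eef_pos: [0.4845, 0.2081, 0.1971]
eef_rot: [0.008, 0.617, 0.787, -0.007]
wrist_force: [0.1, -0.1, -4.6]
opening: 0.164
grasp_force: 61.0
```

```bash
python3 f.py
```

```text
13.9 [0.4845 0.2081 0.1971] local F [-0.24 -0.55 -4.26] M [-0.029 -0.262  0.047] grip 60.9
tool z in local [-6.000e-04 -2.000e-02 -9.998e-01]
```

move_arm:
  plan: [0, 0.003, -0.011, -0.0049, -0.0012, 0, 0, 0.003, -0.011, -0.0049, -0.0012, 0, 0, 0.003, -0.011, -0.0049, -0.0012, 0]

```text
time_s: 14.28
eef_pos: [0.4847, 0.2083, 0.1969]
eef_rot: [0.01, 0.617, 0.787, -0.008]
wrist_force: [-1.8, -2.3, -0.4]
opening: 0.173
grasp_force: 61.3
```

```bash
python3 f.py
```

```text
14.47 [0.4847 0.2083 0.1969] local F [-2.87 -1.7   0.13] M [-0.006  0.144  0.027] grip 61.3
tool z in local [ 1.000e-04 -2.510e-02 -9.997e-01]
```

move_arm:
  plan: [0, 0.003, -0.011, -0.0049, -0.0012, 0, 0, 0.003, -0.011, -0.0049, -0.0012, 0, 0, 0.003, -0.011, -0.0049, -0.0012, 0]

```text
time_s: 14.85
eef_pos: [0.485, 0.2086, 0.1967]
eef_rot: [0.012, 0.617, 0.787, -0.009]
wrist_force: [-2.7, -3.1, 4.6]
opening: 0.172
grasp_force: 62.1
```

```bash
python3 f.py
```

```text
15.05 [0.485  0.2086 0.1967] local F [-4.07 -1.98  5.66] M [0.128 0.182 0.074] grip 62.2
tool z in local [ 0.001  -0.03   -0.9995]
```

Both hooks now carry it: force climbs steeply, about 12 N in total including the rack's weight. I'll ease off a little and hold.

move_arm:
  plan: [0, 0, 0.006, 0.002, 0.0005, 0, 0, 0, 0.006, 0.002, 0.0005, 0, 0, 0, 0.006, 0.002, 0.0005, 0, 0, 0, 0.006, 0.002, 0.0005, 0, 0, 0, 0.006, 0.002, 0.0005, 0]

```text
time_s: 15.68
eef_pos: [0.485, 0.2086, 0.1967]
eef_rot: [0.011, 0.617, 0.787, -0.008]
wrist_force: [-2.0, -1.3, 4.3]
opening: 0.166
grasp_force: 62.1
```

```bash
python3 f.py
```

```text
15.88 [0.4849 0.2086 0.1967] local F [-1.9  -0.99  5.17] M [ 0.101 -0.212  0.072] grip 62.1
tool z in local [ 7.000e-04 -2.800e-02 -9.996e-01]
```

move_arm:
  plan: [0, 0, 0.006, 0, 0, 0, 0, 0, 0.006, 0, 0, 0, 0, 0, 0.006, 0, 0, 0]

```text
time_s: 16.25
eef_pos: [0.4849, 0.2086, 0.1967]
eef_rot: [0.011, 0.617, 0.787, -0.008]
wrist_force: [1.0, -0.3, 2.8]
opening: 0.169
grasp_force: 61.7
```

```bash
python3 f.py
```

```text
16.45 [0.4849 0.2086 0.1968] local F [0.16 0.08 2.35] M [ 0.152 -0.55   0.066] grip 61.6
tool z in local [ 4.000e-04 -2.790e-02 -9.996e-01]
```

move_arm:
  plan: [0, 0, 0, 0, 0, 0, 0, 0, 0, 0, 0, 0, 0, 0, 0, 0, 0, 0, 0, 0, 0, 0, 0, 0, 0, 0, 0, 0, 0, 0, 0, 0, 0, 0, 0, 0, 0, 0, 0, 0, 0, 0, 0, 0, 0, 0, 0, 0]
  grip: 65

```text
time_s: 17.45
eef_pos: [0.4847, 0.2085, 0.1968]
eef_rot: [0.011, 0.617, 0.787, -0.009]
wrist_force: [0.7, -0.1, 0.4]
opening: 0.762
grasp_force: 0.0
```

move_arm:
  plan: [0, 0, 0.1, 0, 0, 0, 0, 0, 0.4, 0, 0, 0, 0, 0, 0.8, 0, 0, 0, 0, 0, 1.4, 0, 0, 0, 0, 0, 2.0, 0, 0, 0, 0, 0, 2.6, 0, 0, 0, -0.2, -0.4, 3.0, 0, 0, 0, -0.4, -1.0, 3.0, 0, 0, 0, -0.4, -1.6, 3.0, 0, 0, 0, -0.4, -2.2, 3.0, 0, 0, 0]

```text
time_s: 18.7
eef_pos: [0.4646, 0.0977, 0.3483]
eef_rot: [0.012, 0.617, 0.787, -0.008]
wrist_force: [0.3, -0.8, 0.4]
opening: 0.762
grasp_force: 0.0
```

move_arm:
  plan: [0, -0.8, 0, 0, 0, 0, 0, -1.6, 0, 0, 0, 0, 0, -2.4, 0, 0, 0, 0, 0, -3.2, 0, 0, 0, 0, 0, -3.8, 0, 0, 0, 0, 0, -4.0, 0, 0, 0, 0, 0, -4.0, 0, 0, 0, 0]

```text
time_s: 19.58
eef_pos: [0.4647, -0.1016, 0.3474]
eef_rot: [0.011, 0.617, 0.787, -0.008]
wrist_force: [-0.3, -0.2, -0.0]
opening: 0.76
grasp_force: 0.0
```

```bash
python3 f.py
python3 - <<'E'
from h import *
shot("scene","sc3");shot("top","top3")
s=cv2.imread("pics/sc3.png");t=cv2.imread("pics/top3.png")
A=cv2.resize(s[205:275,345:415],(400,300),interpolation=cv2.INTER_CUBIC)
B=cv2.resize(s[270:340,445:515],(400,300),interpolation=cv2.INTER_CUBIC)
D=cv2.resize(t[215:315,130:390],(800,300),interpolation=cv2.INTER_CUBIC)
cv2.imwrite("pics/s3c.png",np.vstack([np.hstack([B,A]),D]))
E
```

```text
19.77 [ 0.4648 -0.1005  0.347 ] local F [ 0.42  0.09 -0.3 ] M [0.012 0.019 0.014] grip 0.0
tool z in local [ 4.000e-04 -2.800e-02 -9.996e-01]
```

View pics/s3c.png

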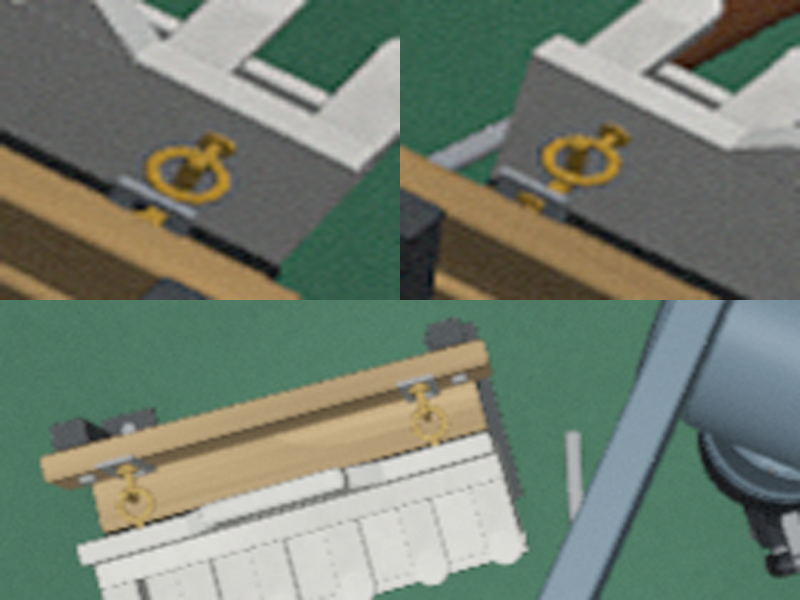

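Both prongs stand up through their eyes: the left ring is at about (188,172) in the crop and the right at about (582,160). The rack hangs against the batten and the robot is clear.

```bash
python3 -c "
from bench import ctrl
print(ctrl.hand_in())"
```

```text
the job is handed in; nothing more can be done
None
```

The rack hangs with both brass eyes down over the two hooks; I rocked it to their slope, pressed lightly until both carried it (about 12 N in total), let go, left the other bench items alone, and handed the job in at about 20 s.

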